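Seat the keyed specimen hub on its indexing block

ROBOT

A 6-joint arm with a two-finger parallel gripper is mounted at the origin on a cart in front of the work surface, level with it; the furniture and walls round the work are solid. World frame = base frame: x ahead of the robot, y to its left, z up, the work surface at z = 0. Lengths are in m, angles in rad, forces in N, time in s.
With the tool pointing down it reaches from about 0.375 to 0.975 m from the base axis. Payload 3.8 kg.
Tool frame: the origin (TCP) lies at the very end of the fingers, on their centre line; the grasp point (between the pads) lies 19 mm behind it; z points along the fingers, y is the line along which they close (so a half turn about z gives the same grasp; the last joint's range is limited). The gripper opens to 85 mm and grips with 20 to 120 N. Pads are 22 mm wide; open, the fingers measure 114 mm over their backs; the gripper's body (76 mm by 85 mm) begins 54 mm behind the grasp point. The pads swing forward as they close: fully open they stand 13 mm farther back than shut.
Start: joints at [1.247, 0.264, 1.604, -0, 1.274, -0.037], TCP at [0.191, 0.647, 0.205] pointing down, gripper open.
Joint ranges: [-2.63, 2.63], [-0.94, 2.18], [0.31, 2.57], [-1.31, 4.45], [0, 2.66], [-2.55, 2.55]. Speed limits (rad/s): [2.57, 2.57, 3.14, 3.14, 3.14, 3.14].

INTERFACE

Orientations are given as a 3x3 rotation matrix whose columns are the frame's x, y, z axes.
In Python, from workcell import arm, vision, hand_in gives the robot as it stands.
- The arm moves only by the tool servo_tool, never from a script. Its arguments are lists of equal length, an entry for each row: "linear": the shift along the tool's x, y, z in cm, a list of three; "rotation": the turn, a rotation vector about the tool's x, y, z in degrees, a list of three. In form: {"linear": [[dx, dy, dz], ...], "rotation": [[rx, ry, rz], ...]}. A call has 1 to 8 rows; each row shifts and turns the commanded pose from where the row before left it, along the tool's axes as they then stand; what a row does not reach is not made up. A row lasts 1/8 s, in which the tool goes at most 62.5 mm and 10.7 degrees, less where a joint would pass 70% of its speed; a pose out of reach is approached as far as the arm can. A call is refused whole if a number of a shift passes 6.25 or a number of a turn 10.7, either way. A call with a gripper value outside its range is refused whole. "claw" is the finger opening in cm, from 0 to 8.54, set as the call begins (left out, the last holds). The fingers move at their own pace and stop on an object; the grip force is fixed at half the most. Time passes only in rows, so rows that do not move let the fingers close. It gives the time, the measured TCP pose, the force, the opening and the grip force at its end, in the units of the state.
- arm.get_state(): the state, without advancing time (a new reading comes with each control period).
- vision.read_camera(name): name is "side" or "top"; returns a dict with "pixels" (420x560x3 uint8, blue, green, red), "z_map" (420x560 float32, m along the optical axis (not along the pixel's ray), 0 where there is no reading), "vfov" (degrees; the focal length in pixels is half the picture's height over the tangent of half this angle, whatever the lens; pixels are square), "cx", "cy" (the principal point, pixels), "rvec" (rotation vector, rad) and "tvec" (3), from world to camera coordinates, as OpenCV has them. Camera axes: x right, y down, z forward; pixel columns grow to the right and rows downward; lengths in m; the calibration is good to about 2 mm. A picture is of the moment at which its call begins.
- hand_in(): hands the job in; it is judged then, once.
The state is a dict: "clock": time; "q": joint angles; "joint_vel": joint speeds; "tau": joint torques, N m; "eef_pos": TCP position; "orientation": TCP orientation; "ft_force": force on the tool from outside, world axes, zero at the start; "moment": the same for the moment, N m; "opening": finger opening in m; "finger_force": force on a finger pad.
Only numpy, scipy, OpenCV 4.12 (cv2) and the standard library are available. Lean on these libraries where they do the work, as an engineer would, in place of code of your own. Each camera call takes 0.05 s, during which the arm holds its last target. There are 200 camera calls.

TASK

Two indexing blocks for specimen holders stand on the bench, each with a keyed steel hub on its upright spindle. One hub is home; the other rides high because its tab is resting on top of the block beside the keyway. Turn the high hub on its spindle until its tab drops into the keyway and the hub sits fully home, flat on its block, then let go of it; leave the other hub as it is.

Things in the scene. Friction and masses are not known exactly. Their poses are not given: they have to be found in the camera images.
- block_proud: Fixed aluminium block 90x90x30 mm under the high hub; origin: centre of underside, z up. Round steel spindle, 19 mm diameter, from its centre up to 92 mm above the bench. One keyway in its top, 26 mm wide, 12 mm deep, along its +x axis from 14 mm beside the spindle axis to the open edge. The tab enters when the hub's +x is within about 12 degrees of the block's +x.
- hub_proud: Loose steel hub, 0.2 kg, riding high. Flange 48 mm diameter, 8 mm thick; knurled round boss (grip) 34 mm diameter, up to 42 mm above flange underside; through bore. Origin: bore axis at flange underside, z up. Tab on +x: 10 mm wide, out to 34 mm, 10 mm below flange. Origin 40 mm above bench at start (may lean a few degrees; tab 0.4 to 1.4 rad anticlockwise of keyway), 30 mm when home.
- block_seated: The other block, same shape and frame as block_proud, with a hub already home. Fixed. The two stand side by side; which is on the left varies.
- hub_seated: The hub on block_seated, same shape and frame as hub_proud, already home with its tab in the keyway, origin 30 mm above the bench. To be left as it is.

How it is judged:
By the outcome, as a careful person would: the job done as asked, in the order asked, and still so for the second after the job is handed in, with the robot touching nothing.
It also fails if it takes over 35 s, if anything falls off the work surface, if the arm or the gripper's body presses on something with over 40 N, if the wrist force passes 120 N, or if a joint passes its speed limit or range.

## Working session

There is one attempt and no reset: what is moved stays moved. The work goes in short steps, Python scripts to look and compute and a tool call to move; the robot and the scene stay as the last step left them, time stands still between calls to the robot, and variables do not carry over. Pictures are saved under pics/ and viewed, at most 10 in all, crops included, and the job is handed in when it is done.

Besides the shell and the picture viewer there is one more tool, called after "Emit:" in YAML: its name, and indented under it one key for each argument. servo_tool: Moves the arm, as the interface text tells. Its arguments: {"type":"object","properties":{"linear":{"type":"array"},"rotation":{"type":"array"},"claw":{"type":"number"}},"required":["linear","rotation"]}

```bash
mkdir -p pics; cat > h.py <<'E'
import numpy as np, cv2
from workcell import arm, vision, hand_in
def cloud(c):
    d=c["z_map"]; h,w=d.shape; f=h/2/np.tan(np.radians(c["vfov"])/2)
    v,u=np.mgrid[:h,:w]
    P=np.stack([(u-c["cx"])*d/f,(v-c["cy"])*d/f,d],-1)
    R=cv2.Rodrigues(np.array(c["rvec"],float))[0]
    W=(P-np.array(c["tvec"]).ravel())@R; W[d==0]=np.nan
    return W
E
python3 - <<'E'
from h import *
for n in("top","side"):
    c=vision.read_camera(n); cv2.imwrite(f"pics/{n}0.png",c["pixels"]); W=cloud(c)
    np.save(n+"W.npy",W); print(n,{k:c[k] for k in("vfov","cx","cy","rvec","tvec")})
    z=W[...,2]
    m=(z>.06)&(z<.1)&(W[...,0]<1)
    k,l,s,ce=cv2.connectedComponentsWithStats(m.astype(np.uint8))
    for i in range(1,k):
        if s[i,4]>30: print(ce[i],s[i],np.nanmean(W[l==i],0),np.nanmax(z[l==i]))
s=arm.get_state();print(s["eef_pos"],s["orientation"],s["opening"])
E
```

```text
top {'vfov': 47.95324402446158, 'cx': 274.6324562583561, 'cy': 214.84028909796976, 'rvec': array([ 2.19003555, -2.17231902,  0.08292853]), 'tvec': array([0.06387369, 0.58080978, 0.88033664])}
[489.8234127   14.57738095] [ 426    0  134   23 1512] [ 0.95052189 -0.32649188  0.08005209] 0.09992880319870837
[544.24899598  88.06746988] [ 536   29   16  117 1245] [ 0.81160303 -0.42076005  0.08233952] 0.09999619394734185
[438.63079615  63.48906387] [ 411   37   54   55 1143] [ 0.85671755 -0.23003238  0.08027797] 0.09607640819985452
[366.18161926  68.40700219] [347  52  51  27 457] [ 0.84573405 -0.0968215   0.08176458] 0.09996620482617084
[278.78057554 108.43453237] [ 242   97   75   23 1390] [0.7705122  0.06250939 0.0793825 ] 0.0993221964957476
[344.99145299 102.43589744] [339  96  12  14 117] [ 0.78325752 -0.05850964  0.07729414] 0.09779395932179301
[198.03608247 112.56013746] [154 103  86  15 582] [0.76050315 0.20891087 0.0832377 ] 0.09990671979308109
[279.11634349 128.3767313 ] [241 125  78   9 361] [0.73082961 0.06169412 0.08950884] 0.0999899609894934
[425.81948424 250.99068768] [ 400  
[... 1081 characters left out ...]
] [ 0.82197728 -0.23417457  0.07756513] 0.09025821271249704
[133.61068468 246.72244397] [  56  187  155   86 3257] [0.8094477  0.23442273 0.08156318] 0.09999123230754478
[300.65656566 198.54040404] [293 190  16  17 198] [ 0.52512771 -0.01915446  0.07540448] 0.09125346086935275
[530.30217786 217.26588022] [ 501  197   59   35 1102] [0.03833824 0.04413762 0.07975645] 0.0999605166378495
[299.01403509 243.0245614 ] [290 232  19  21 285] [0.5277975  0.19163488 0.07407556] 0.09146632335755889
[0.19073713 0.64671926 0.20364811] [[-9.59150100e-01  2.82896909e-01 -6.51691020e-04]
 [ 2.82897653e-01  9.59148047e-01 -1.98554376e-03]
 [ 6.33639783e-05 -2.08879635e-03 -9.99997816e-01]] 0.08518282113107697
```

View pics/top0.png

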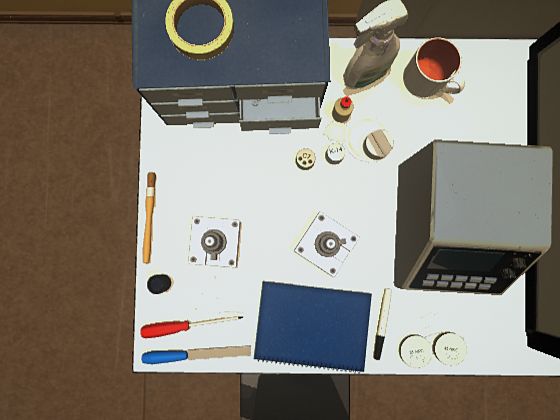

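View pics/side0.png

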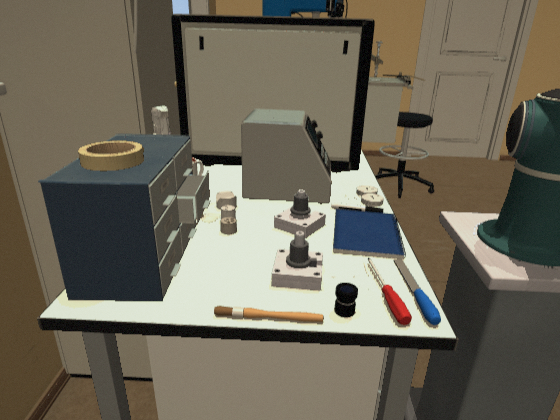

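The top view shows two blocks, at pixels (214,241) and (328,243). The side view shows the same two at (299,265) and (300,215). I'll enlarge these to tell which hub is high.

```bash
python3 - <<'E'
from h import *
t=cv2.imread("pics/top0.png"); s=cv2.imread("pics/side0.png")
r=lambda i:cv2.resize(i,(400,300),interpolation=cv2.INTER_CUBIC)
a=np.hstack([r(t[211:271,175:255]),r(t[213:273,288:368])])
b=np.hstack([r(s[230:290,260:340]),r(s[183:243,260:340])])
cv2.imwrite("pics/crop.png",np.vstack([a,b]))
W=np.load("topW.npy");z=W[...,2]
for x,y in((.527,.186),(.525,-.023)):
    d=np.hypot(W[...,0]-x,W[...,1]-y)
    for lo,hi in((.01,.015),(.019,.023),(.028,.045)):
        m=(d>lo)&(d<hi)&(z>.01); print(lo,hi,np.histogram(z[m]*1e3,bins=range(10,100,5))[0])
    # above-block points at radius 26-34: tab?
E
```

```text
0.01 0.015 [ 0  0  0  0  1  0  0  0  1  1  6  8 75  8  4  3 11]
0.019 0.023 [ 0  2  1  4 11 89 13  2  6  4  0  8  4  0  0  0  0]
0.028 0.045 [  0  67  30 375 567  14   1   0   0   0   0   0   0   0   0   0   0]
0.01 0.015 [ 0  0  0  0  2  0  2 33  2  4  2  2  7 19 45  4 25]
0.019 0.023 [ 0  0  0 24 44  0  1 42  1  0  0  0  0  8 21  0  0]
0.028 0.045 [  4  59  45 302 538   2   0  39   4   0   0   0   0   0   0   0   0]
```

View pics/crop.png

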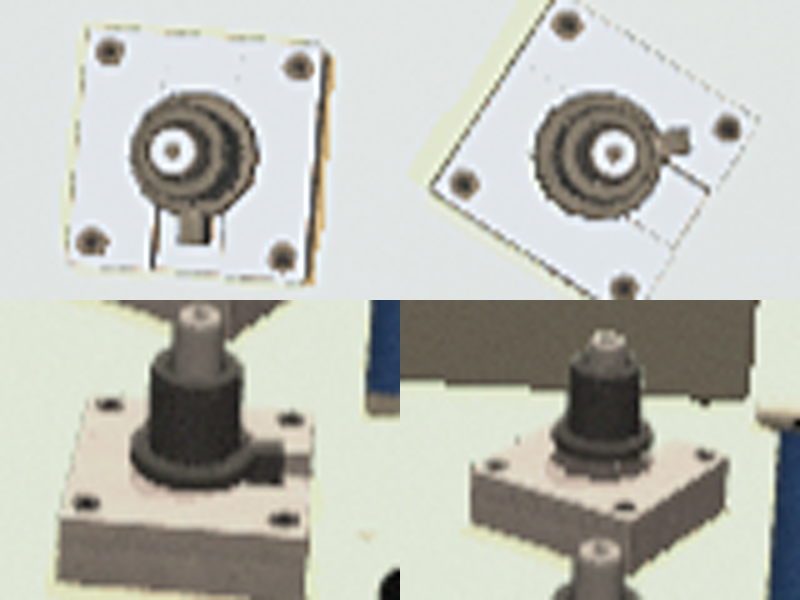

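The right-hand block (top pixel 328,243) is the proud one. Its flange is at about 48 mm, and its tab points right and slightly up while the keyway opens to the lower right. Next I'll measure the axis, the tab angle and the keyway angle.

```bash
python3 - <<'E'
from h import *
W=np.load("topW.npy");z=W[...,2]
near=np.hypot(W[...,0]-.525,W[...,1]+.023)<.075
m=near&(z>.024)&(z<.035)
P=W[m]; r=cv2.minAreaRect((P[:,:2]*1000).astype(np.float32)); print("block",r, np.median(P[:,2]))
for lo,hi in((.086,.1),(.076,.086),(.043,.053)):
    p=W[near&(z>lo)&(z<hi)]; print(lo,len(p),cv2.minEnclosingCircle((p[:,:2]*1000).astype(np.float32)),p.mean(0))
c=np.array(r[0])/1000
d=np.linalg.norm(W[...,:2]-c,axis=-1)
p=W[near&(d>.026)&(d<.038)&(z>.042)&(z<.053)]; t=p.mean(0)[:2]-c
print("tab deg",np.degrees(np.arctan2(t[1],t[0])),len(p))
p=W[near&(d>.03)&(d<.046)&(z>.01)&(z<.024)]; t=p.mean(0)[:2]-c
print("key deg approx",np.degrees(np.arctan2(t[1],t[0])),len(p))
p=W[np.hypot(W[...,0]-.525,W[...,1]+.023)<.024]; p=p[(p[:,2]>.043)&(p[:,2]<.053)]
A=np.c_[p[:,:2],np.ones(len(p))]; print("flange tilt",np.linalg.lstsq(A,p[:,2],rcond=None)[0])
W=np.load("sideW.npy")
p=W[(np.hypot(W[...,0]-.525,W[...,1]+.023)<.03)&(W[...,2]>.086)]; print("side spindle",p.mean(0),len(p))
E
```

```text
block ((526.27099609375, -29.701923370361328), (90.15737915039062, 89.909912109375), 57.16096878051758) 0.03054503123759818
0.086 92 ((525.1942138671875, -30.480257034301758), 10.129557609558105) [ 0.52599865 -0.02931893  0.09157248]
0.076 178 ((526.1616821289062, -28.492382049560547), 17.490610122680664) [ 0.5263557  -0.02768952  0.08123018]
0.043 241 ((526.9085083007812, -34.36678695678711), 28.68311309814453) [ 0.52623345 -0.02967629  0.04777539]
tab deg -80.02152923909642 23
key deg approx -124.13804771048203 114
flange tilt [ 0.01064171 -0.031188    0.04147205]
side spindle [ 0.52550368 -0.02636931  0.08952952] 26
```

The spindle axis is at (0.526, -0.0295). The tab is at -80° and the keyway at -123°, so the hub needs a turn of about 43° clockwise. I'm moving over it now.

Emit:
servo_tool:
  linear:
    - [-3.2,-3.46,0]
    - [-3.2,-3.46,0]
    - [-3.2,-3.46,0]
    - [-3.2,-3.46,0]
    - [-3.2,-3.46,0]
    - [-3.2,-3.46,0]
    - [-3.2,-3.46,0]
    - [-3.2,-3.46,0]
  rotation:
    - [0,0,0]
    - [0,0,0]
    - [0,0,0]
    - [0,0,0]
    - [0,0,0]
    - [0,0,0]
    - [0,0,0]
    - [0,0,0]
  claw: 8.5

```text
clock: 1.1
eef_pos: [0.3584, 0.3079, 0.2045]
orientation: [[-0.959, 0.283, -0.0], [0.283, 0.959, -0.0], [0.0, -0.0, -1.0]]
ft_force: [1.2, 0.0, 0.5]
opening: 0.0852
finger_force: 0.0
```

Emit:
servo_tool:
  linear:
    - [-3.2,-3.46,0]
    - [-3.2,-3.46,0]
    - [-3.2,-3.46,0]
    - [-3.2,-3.46,0]
    - [-3.2,-3.46,0]
    - [-3.2,-3.46,0]
    - [-3.2,-3.46,0]
    - [-3.2,-3.46,0]
  rotation:
    - [0,0,0]
    - [0,0,0]
    - [0,0,0]
    - [0,0,0]
    - [0,0,0]
    - [0,0,0]
    - [0,0,0]
    - [0,0,0]

```text
clock: 2.1
eef_pos: [0.5256, -0.0299, 0.2045]
orientation: [[-0.959, 0.283, -0.001], [0.283, 0.959, 0.0], [0.001, 0.0, -1.0]]
ft_force: [0.3, -0.2, 0.3]
opening: 0.0853
finger_force: 0.0
```

Emit:
servo_tool:
  linear:
    - [0,0,0]
    - [0,0,0]
  rotation:
    - [0,0,0]
    - [0,0,0]

```text
clock: 2.35
eef_pos: [0.5248, -0.0282, 0.2043]
orientation: [[-0.959, 0.284, -0.001], [0.284, 0.959, 0.001], [0.002, 0.0, -1.0]]
ft_force: [-0.1, 0.6, -0.7]
opening: 0.0849
finger_force: 0.0
```

```bash
python3 - <<'E'
from h import *
s=arm.get_state();R=np.array(s["orientation"]);print(s["q"],R,s["ft_force"])
print("tool cm",R.T@(np.array([.526,-.0295,.056])-s["eef_pos"])*100)
E
```

```text
[-1.01396147e-01 -1.85618413e-02  1.92034565e+00  6.03263044e-04
  1.24134175e+00 -1.38477409e+00] [[-9.58922250e-01  2.83665236e-01 -1.46719655e-03]
 [ 2.83664450e-01  9.58923332e-01  7.23045874e-04]
 [ 1.61203198e-03  2.77153273e-04 -9.99998662e-01]] [-0.1142423   0.60482529 -0.73375763]
tool cm [-0.17896363 -0.09894054 14.82833116]
```

Emit:
servo_tool:
  linear:
    - [-0.1,-0.1,3]
    - [0,0,3]
    - [0,0,3]
    - [0,0,3]
    - [0,0,1.8]
    - [0,0,1]
    - [0,0,0]
    - [0,0,0]
  rotation:
    - [0,0,0]
    - [0,0,0]
    - [0,0,0]
    - [0,0,0]
    - [0,0,0]
    - [0,0,0]
    - [0,0,0]
    - [0,0,0]

```text
clock: 3.35
eef_pos: [0.5272, -0.0297, 0.058]
orientation: [[-0.959, 0.283, 0.002], [0.283, 0.959, -0.0], [-0.002, 0.0, -1.0]]
ft_force: [-0.1, -0.8, 0.1]
opening: 0.0855
finger_force: 0.0
```

```bash
python3 - <<'E'
from h import *
s=arm.get_state();print(s["eef_pos"],s["ft_force"])
a=vision.read_camera("top")["pixels"][183:303,248:408];b=vision.read_camera("side")["pixels"][123:243,220:380]
cv2.imwrite("pics/near.png",np.hstack([cv2.resize(i,(400,300),interpolation=cv2.INTER_CUBIC) for i in(a,b)]))
E
```

```text
[ 0.52717807 -0.02965195  0.05803331] [-0.05438392 -0.78507446  0.09966458]
```

View pics/near.png

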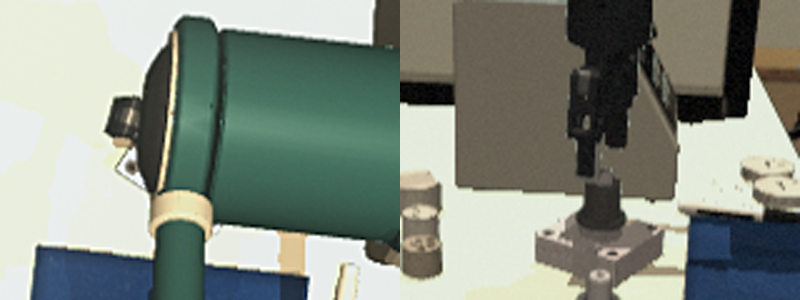

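```bash
python3 - <<'E'
from h import *
c=vision.read_camera("side"); f=210/np.tan(np.radians(c["vfov"])/2)
K=np.array([[f,0,c["cx"]],[0,f,c["cy"]],[0,0,1]])
pts=np.array([[.539,.011,.071],[.539,.011,.058],[.543,.023,.071],[.526,-.0295,.082],[.526,-.0295,.092]])
p=cv2.projectPoints(pts,np.array(c["rvec"]),np.array(c["tvec"]),K,None)[0].reshape(-1,2)
print(p,(p-[220,123])*2.5+[400,0])
W=cloud(c); m=(abs(W[...,0]-.54)<.03)&(W[...,1]>-.0)&(W[...,1]<.04)&(W[...,2]>.04)&(W[...,2]<.2)
q=W[m]; o=np.argsort(q[:,2])[:6]; print(q[o],np.argwhere(m)[o])
E
```

```text
[[294.37115222 205.21304742]
 [294.15331492 210.49576736]
 [292.4832827  207.28134641]
 [300.41217709 194.20532962]
 [300.6024926  190.19227986]] [[585.92788055 205.53261854]
 [585.38328729 218.73941839]
 [581.20820675 210.70336602]
 [601.03044273 178.01332404]
 [601.50623151 167.98069964]]
[[0.53625738 0.01803818 0.09626938]
 [0.53405696 0.0178315  0.09628043]
 [0.53845805 0.01888994 0.096519  ]
 [0.53186477 0.01856455 0.09667089]
 [0.54735886 0.01624955 0.09744901]
 [0.54074931 0.01566304 0.09749696]] [[196 296]
 [196 297]
 [196 295]
 [196 298]
 [195 291]
 [195 294]]
```

The side view puts the near fingertip at about 96 mm, well above the roughly 71 mm the state implies. I'll close the fingers part way and measure both tips by depth.

Emit:
servo_tool:
  linear:
    - [0,0,0]
    - [0,0,0]
    - [0,0,0]
    - [0,0,0]
  rotation:
    - [0,0,0]
    - [0,0,0]
    - [0,0,0]
    - [0,0,0]
  claw: 5.8

```text
clock: 4.0
eef_pos: [0.5261, -0.0296, 0.0568]
orientation: [[-0.959, 0.283, -0.0], [0.283, 0.959, 0.0], [0.0, -0.0, -1.0]]
ft_force: [0.1, 0.3, 0.6]
opening: 0.0584
finger_force: 0.0
```

```bash
python3 - <<'E'
from h import *
c=vision.read_camera("side"); W=cloud(c); np.save("sideW2.npy",W)
b=c["pixels"][150:240,250:350]
cv2.imwrite("pics/near2.png",cv2.resize(b,(660,594),interpolation=cv2.INTER_CUBIC))
for r in range(170,206,2):
    print(r,[tuple((W[r,u]*1000).round().astype(int)) if W[r,u,0]==W[r,u,0] else None for u in range(286,316,4)])
E
```

```text
170 [(np.int64(565), np.int64(-164), np.int64(95)), (np.int64(551), np.int64(29), np.int64(159)), (np.int64(543), np.int64(34), np.int64(161)), (np.int64(534), np.int64(37), np.int64(163)), (np.int64(526), np.int64(6), np.int64(153)), (np.int64(517), np.int64(0), np.int64(151)), (np.int64(506), np.int64(-56), np.int64(133)), (np.int64(492), np.int64(-160), np.int64(99))]
172 [(np.int64(565), np.int64(-167), np.int64(89)), (np.int64(551), np.int64(31), np.int64(156)), (np.int64(543), np.int64(29), np.int64(155)), (np.int64(534), np.int64(37), np.int64(158)), (np.int64(525), np.int64(8), np.int64(149)), (np.int64(515), np.int64(-58), np.int64(127)), (np.int64(506), np.int64(-59), np.int64(127)), (np.int64(491), np.int64(-159), np.int64(94))]
174 [(np.int64(564), np.int64(-167), np.int64(83)), (np.int64(551), np.int64(29), np.int64(150)), (np.int64(543), np.int64(3), np.int64(142)), (np.int64(534), np.int64(33), np.int64(153)), (np.int64(525), np.int64(8), np.int64(144)), (np.int64(515), np.int64(-56), np.int64(123)), (np.int64(505), np.int64(-60), np.int64(122)), (np.int64(491), np.int
[... 4966 characters left out ...]
 (np.int64(551), np.int64(-178), np.int64(-1)), (np.int64(540), np.int64(-22), np.int64(65)), (np.int64(531), np.int64(-11), np.int64(70)), (np.int64(522), np.int64(-8), np.int64(71)), (np.int64(512), np.int64(-18), np.int64(68)), (np.int64(497), np.int64(-162), np.int64(8)), (np.int64(486), np.int64(-158), np.int64(10))]
204 [(np.int64(562), np.int64(-163), np.int64(-1)), (np.int64(551), np.int64(-166), np.int64(-2)), (np.int64(540), np.int64(-22), np.int64(60)), (np.int64(531), np.int64(-11), np.int64(65)), (np.int64(522), np.int64(-13), np.int64(64)), (np.int64(512), np.int64(-15), np.int64(64)), (np.int64(496), np.int64(-169), np.int64(-1)), (np.int64(485), np.int64(-173), np.int64(-2))]
```

View pics/near2.png

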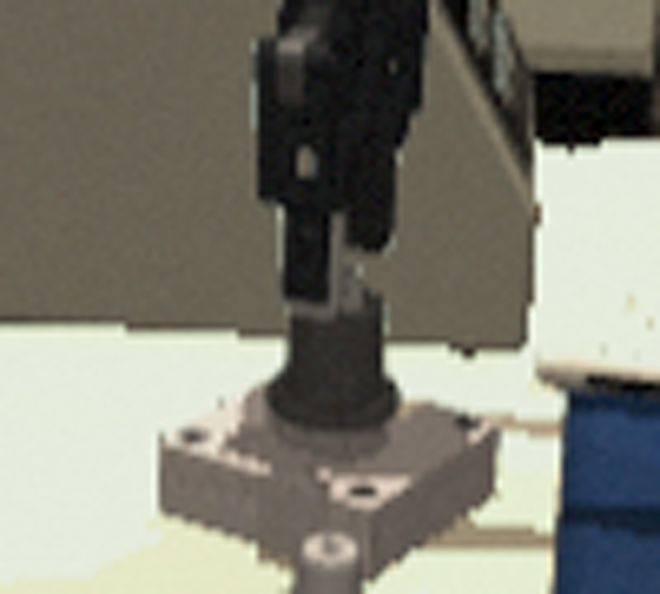

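The fingertips are at about 90 mm, roughly 25 mm higher than reported, while x and y agree. I'll go down 2.5 cm more and watch the force.

Emit:
servo_tool:
  linear:
    - [0,0,0.5]
    - [0,0,0.5]
    - [0,0,0.5]
    - [0,0,0.5]
    - [0,0,0.5]
    - [0,0,0]
    - [0,0,0]
  rotation:
    - [0,0,0]
    - [0,0,0]
    - [0,0,0]
    - [0,0,0]
    - [0,0,0]
    - [0,0,0]
    - [0,0,0]

```text
clock: 4.92
eef_pos: [0.5262, -0.0297, 0.0319]
orientation: [[-0.959, 0.283, 0.0], [0.283, 0.959, -0.0], [-0.0, 0.0, -1.0]]
ft_force: [-0.0, 0.5, -0.2]
opening: 0.058
finger_force: 0.0
```

```bash
python3 - <<'E'
from h import *
c=vision.read_camera("side"); W=cloud(c)
b=c["pixels"][150:240,250:350]
cv2.imwrite("pics/near3.png",cv2.resize(b,(660,594),interpolation=cv2.INTER_CUBIC))
for r in range(194,212,2): print(r,[(W[r,u]*1000).round().tolist() for u in (294,296,298,302)])
E
```

```text
194 [[541.0, 11.0, 98.0], [536.0, 11.0, 98.0], [532.0, 14.0, 100.0], [523.0, -21.0, 86.0]]
196 [[541.0, 7.0, 92.0], [536.0, 6.0, 91.0], [532.0, 16.0, 96.0], [522.0, -23.0, 80.0]]
198 [[540.0, 10.0, 88.0], [536.0, 12.0, 89.0], [532.0, 12.0, 89.0], [522.0, -12.0, 80.0]]
200 [[540.0, 8.0, 82.0], [536.0, 10.0, 83.0], [531.0, 13.0, 85.0], [522.0, -9.0, 76.0]]
202 [[540.0, 7.0, 77.0], [536.0, 10.0, 78.0], [531.0, 14.0, 80.0], [522.0, -10.0, 71.0]]
204 [[540.0, 13.0, 75.0], [535.0, 13.0, 75.0], [531.0, 12.0, 75.0], [522.0, -14.0, 64.0]]
206 [[540.0, 9.0, 68.0], [535.0, 10.0, 69.0], [531.0, 12.0, 70.0], [521.0, -11.0, 60.0]]
208 [[540.0, -23.0, 49.0], [535.0, 5.0, 62.0], [531.0, 6.0, 62.0], [521.0, -13.0, 55.0]]
210 [[539.0, -20.0, 45.0], [535.0, -14.0, 48.0], [530.0, -15.0, 48.0], [521.0, -11.0, 50.0]]
```

View pics/near3.png

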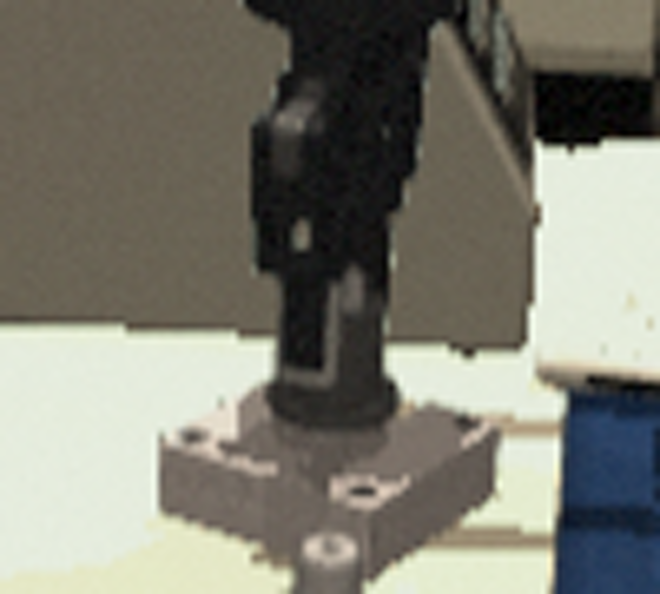

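The tip is now at about 64 mm, straddling the boss, with no contact force. Closing the gripper.

Emit:
servo_tool:
  linear:
    - [0,0,0]
    - [0,0,0]
    - [0,0,0]
    - [0,0,0]
    - [0,0,0]
    - [0,0,0]
  rotation:
    - [0,0,0]
    - [0,0,0]
    - [0,0,0]
    - [0,0,0]
    - [0,0,0]
    - [0,0,0]
  claw: 2.8

```text
clock: 5.72
eef_pos: [0.5264, -0.0297, 0.0325]
orientation: [[-0.959, 0.283, 0.001], [0.283, 0.959, -0.0], [-0.001, 0.0, -1.0]]
ft_force: [-1.5, 0.6, 5.9]
opening: 0.0325
finger_force: 59.4
```

Emit:
servo_tool:
  linear:
    - [0,0,0]
    - [0,0,0]
    - [0,0,0]
    - [0,0,0]
    - [0,0,0]
    - [0,0,0]
    - [0,0,0]
    - [0,0,0]
  rotation:
    - [0,0,6]
    - [0,0,6]
    - [0,0,6]
    - [0,0,6]
    - [0,0,6]
    - [0,0,6]
    - [0,0,0]
    - [0,0,0]

```text
clock: 6.72
eef_pos: [0.526, -0.0298, 0.0316]
orientation: [[-0.611, 0.792, -0.0], [0.792, 0.611, -0.0], [-0.0, -0.0, -1.0]]
ft_force: [1.2, -0.6, -1.9]
opening: 0.0329
finger_force: 59.6
```

Turned 36° so far. Next is the last 7°, followed by a gentle press down.

Emit:
servo_tool:
  linear:
    - [0,0,0]
    - [0,0,0]
    - [0,0,0.2]
    - [0,0,0.2]
    - [0,0,0]
  rotation:
    - [0,0,4]
    - [0,0,3]
    - [0,0,0]
    - [0,0,0]
    - [0,0,0]

```text
clock: 7.35
eef_pos: [0.5261, -0.0298, 0.0276]
orientation: [[-0.509, 0.861, -0.0], [0.861, 0.509, -0.0], [-0.0, -0.0, -1.0]]
ft_force: [1.3, -1.9, -2.4]
opening: 0.0325
finger_force: 59.6
```

Emit:
servo_tool:
  linear:
    - [0,0,0.2]
    - [0,0,0.2]
    - [0,0,0.1]
    - [0,0,0]
  rotation:
    - [0,0,0]
    - [0,0,0]
    - [0,0,0]
    - [0,0,0]

```text
clock: 7.85
eef_pos: [0.5263, -0.0299, 0.0234]
orientation: [[-0.509, 0.861, 0.0], [0.861, 0.509, -0.0], [-0.0, 0.0, -1.0]]
ft_force: [-0.1, -3.2, 2.8]
opening: 0.0326
finger_force: 60.2
```

Emit:
servo_tool:
  linear:
    - [0,0,0]
    - [0,0,0]
    - [0,0,0]
    - [0,0,0]
  rotation:
    - [0,0,0]
    - [0,0,0]
    - [0,0,0]
    - [0,0,0]
  claw: 5.8

```text
clock: 8.35
eef_pos: [0.526, -0.0295, 0.0227]
orientation: [[-0.509, 0.861, -0.0], [0.861, 0.509, 0.0], [0.0, -0.0, -1.0]]
ft_force: [0.3, 0.4, 0.1]
opening: 0.058
finger_force: 0.0
```

Emit:
servo_tool:
  linear:
    - [0,0,-1]
    - [0,0,-2]
    - [0,0,-3]
    - [0,0,-4]
    - [0,0,-4]
    - [0,0,-4]
    - [0,0,0]
  rotation:
    - [0,0,0]
    - [0,0,0]
    - [0,0,0]
    - [0,0,0]
    - [0,0,0]
    - [0,0,0]
    - [0,0,0]

```text
clock: 9.22
eef_pos: [0.5293, -0.0299, 0.2083]
orientation: [[-0.509, 0.861, 0.009], [0.861, 0.509, -0.001], [-0.006, 0.008, -1.0]]
ft_force: [-0.5, -0.3, 0.4]
opening: 0.0581
finger_force: 0.0
```

Emit:
servo_tool:
  linear:
    - [4.3,2.5,0]
    - [4.3,2.5,0]
    - [4.3,2.5,0]
    - [4.3,2.5,0]
    - [4.3,2.5,0]
    - [4.3,2.5,0]
    - [4.3,2.5,0]
    - [4.3,2.5,0]
  rotation:
    - [0,0,0]
    - [0,0,0]
    - [0,0,0]
    - [0,0,0]
    - [0,0,0]
    - [0,0,0]
    - [0,0,0]
    - [0,0,0]

```text
clock: 10.22
eef_pos: [0.5225, 0.3695, 0.2017]
orientation: [[-0.509, 0.861, -0.001], [0.861, 0.509, -0.001], [-0.0, -0.002, -1.0]]
ft_force: [0.4, -0.0, 0.1]
opening: 0.058
finger_force: 0.0
```

```bash
python3 - <<'E'
from h import *
c=vision.read_camera("top"); W=cloud(c); s=vision.read_camera("side")["pixels"]
r=lambda i:cv2.resize(i,(400,300),interpolation=cv2.INTER_CUBIC)
cv2.imwrite("pics/end.png",np.hstack([r(c["pixels"][213:273,288:368]),r(s[183:243,260:340])]))
z=W[...,2]
for x,y in((.526,-.0297),):
    d=np.hypot(W[...,0]-x,W[...,1]-y)
    m=(d>.018)&(d<.023)&(z>.01)&(z<.06); p=W[m]; print(np.histogram(p[:,2]*1e3,bins=range(10,60,4)))
    A=np.c_[p[:,:2]-[x,y],np.ones(len(p))]; print(np.linalg.lstsq(A,p[:,2],rcond=None)[0],np.median(p[:,2]))
    p=W[(d<.02)&(z>.065)&(z<.086)]; print("boss top",np.median(p[:,2]))
E
```

```text
(array([ 0,  0,  0,  0,  0,  0, 60, 86,  3,  0,  0,  2]), array([10, 14, 18, 22, 26, 30, 34, 38, 42, 46, 50, 54, 58]))
[0.00489471 0.02729261 0.03859572] 0.03848448547809068
boss top 0.07219256398942477
```

View pics/end.png

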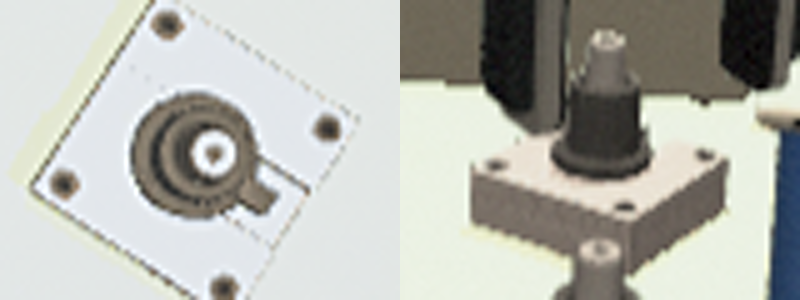

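The tab is in the keyway (crop pixel 262,195). The flange top is at 38.5 mm and the boss top at 72.2 mm, so the hub is home and the gripper is clear. Handing in.

```bash
python3 -c "
from workcell import hand_in
print(hand_in())"
```

```text
the job is handed in; nothing more can be done
None
```

The high hub was turned about 43° clockwise until its tab dropped into the keyway; it now sits home on its block and is released, the other hub was not touched, and the job was handed in at about 10 s on the clock.

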